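# Clamp the brass die in the snap-setting block

## Robot

A 7-joint arm with a two-finger parallel gripper is mounted at the origin on the work surface; the furniture and walls round the work are solid. World frame = base frame: x ahead of the robot, y to its left, z up, the work surface at z = 0. Lengths are in m, angles in rad, forces in N, time in s.
With the tool pointing down it reaches from about 0.425 to 0.95 m from the base axis. Payload 4.7 kg.
Tool frame: the origin (TCP) lies at the very end of the fingers, on their centre line; the grasp point (between the pads) lies 19 mm behind it; z points along the fingers, y is the line along which they close (so a half turn about z gives the same grasp; the last joint's range is limited). The gripper opens to 87 mm and grips with 3 to 60 N. Pads are 19 mm wide; open, the fingers measure 117 mm over their backs; the gripper's body (75 mm by 190 mm) begins 51 mm behind the grasp point.
Start: joints at [1.157, 0.469, -0.049, 1.532, 0.024, 1.141, -0.082], TCP at [0.253, -0.626, 0.187] pointing down, gripper open.
Joint ranges: [-2.59, 2.59], [-0.33, 1.99], [-1.39, 1.29], [0.1, 2.45], [-1.04, 4.18], [0.21, 1.99], [-2.66, 2.66]. Speed limits (rad/s): [2.57, 2.57, 3.14, 3.14, 3.14, 3.14, 3.14].

## Interface

Orientations are given as a unit quaternion [w, x, y, z].
In Python, from rig import move_to, line_to, move_joints, move_gripper, pause, solve_ik, capture, Unreachable, sign_off, read_clock, read_qpos, read_joint_velocities, read_joint_efforts, read_position, read_tool_rot, read_contact_force, read_wrist_torque, read_grip_width, read_gripper_force gives the robot as it stands. Calls block until the motion is done:
- move_to(position, orientation): joint-space move of the TCP to a pose.
- line_to(position, rotation=None, vel=0.15, guard=None): straight line of the TCP; rotation=None keeps the orientation; vel is the mean speed in m/s. With guard (N) it stops when the force on the tool has changed by that much, and returns True; else False.
- move_joints(angles): joint-space move.
- move_gripper(opening, strength=None): opening from 0.0 (shut) to 1.0 (fully open); strength is the grip in N (None keeps the last); returns when the fingers have stopped.
- pause(seconds).
- solve_ik(position, orientation): joint angles nearest the present ones, or None.
- capture(name): name is "scene" or "top"; returns a dict with "frame" (480x640x3 uint8, blue, green, red), "vertical_fov" (degrees; the focal length in pixels is half the picture's height over the tangent of half this angle, whatever the lens; pixels are square), "cx", "cy" (the principal point, pixels), "world_from_camera" (4x4, takes a point from camera to world coordinates). Camera axes: x right, y down, z forward; pixel columns grow to the right and rows downward; lengths in m; the calibration is good to about 2 mm. A picture is of the moment at which its call begins. There is no depth.
A pose or a line that the arm cannot do raises Unreachable and nothing moves.
- sign_off(): hands the job in; it is judged then, once.
Readings, each from a call of its own:
- read_clock(): time.
- read_qpos(): joint angles.
- read_joint_velocities(): joint speeds.
- read_joint_efforts(): joint torques, N m.
- read_position(): TCP position.
- read_tool_rot(): TCP orientation.
- read_contact_force(): force on the tool from outside, world axes, zero at the start.
- read_wrist_torque(): the same for the moment, N m.
- read_grip_width(): opening from 0.0 (shut) to 1.0 (fully open).
- read_gripper_force(): force on a finger pad.
Only numpy, scipy, OpenCV 4.12 (cv2) and the standard library are available. Lean on these libraries where they do the work, as an engineer would, in place of code of your own. Each camera call takes 0.05 s, during which the arm holds its last target. There are 200 camera calls.

## Task

Get the snap-setting block ready for the next job: take the brass die out of the wooden rack and set it in the block's socket, shank down and fully home. Then swing the block's clamp lever round through its quarter turn until its nose bears firmly on the die, tight but not forced, and let go of it; leave the other dies, the mug and the thread spools where they are.

Things in the scene. Friction and masses are not known exactly. Their poses are not given: they have to be found in the camera images.
- brass_die_grip (a point): Brass die, the one to fit, 62 mm tall, upright in any one of the rack's three holes. On top a knurled head 31 mm in diameter and 24 mm tall, below it a shank 22 mm in diameter and 38 mm long, its foot tapered by 2 mm over the last 3 mm; 0.14 to 0.28 kg. The point is on its axis in the middle of the head, the place to grasp: 50 mm above the foot, 12 mm below the top. z is its axis, up.
- steel_die_grip (a point): A second die of the same size, bright steel with a small dome on top, in another hole of the rack; leave it there. The point lies as on the brass die.
- black_die_grip (a point): A third die of the same size, black with a thin steel post on top, in the remaining hole; leave it there. The point lies as on the brass die.
- rack: Wooden rack, 62 x 172 x 28 mm, fixed to the counter. Origin at the centre of its underside; y runs along the row of three holes (56 mm apart, the middle one at the origin), x across it. The holes are 25 mm wide and 20 mm deep, so a die's foot stands 8 mm above the counter.
- block: Snap-setting block bolted to the counter: dark steel base plate 112 x 92 x 6 mm, green socket block 48 x 48 mm on it. Origin on the socket's axis at counter level, x away from the robot, y to its left (within 0.3 rad). Above the socket's mouth a saddle (top 32 mm above the counter) surrounds the die on three sides, about 12 mm from the axis; its open side (-y) lets the lever's nose in.
- socket (a point): Centre of the socket's floor, 6 mm above the counter, z up along its axis. The socket is a round hole 23.2 mm wide and 12 mm deep, its mouth (1.5 mm chamfer) 18 mm above the counter. A die fully home has its foot on this floor, so that its grip point is 50 mm above this point, 56 mm above the counter.
- lever_pivot (a point): Point on the clamp lever's upright pivot axis, 52 mm above the counter; it lies 36 mm in -x and 24 mm in -y of the socket in the block's frame. The lever's short steel arm ends 36 mm from this axis in a screw with a sprung rubber nose, which presses on the die's shank when the lever is closed; closed before a die is in, it would block the socket.
- lever_grip (a point): Middle (52 mm above the counter) of the clamp lever's red handle: an upright round post 16 mm in diameter, from 29 to 75 mm above the counter, 85 mm from the pivot axis, at the end of a steel arm that lies 21 to 30 mm above the counter. The lever is stiff and stays where it is left: about 5 N at the handle, across the arm, keeps it moving.
- lever (a joint): Clamp lever's turn, rad, counter-clockwise from above; open (start) 0 to 0.2. At 0 the handle points along (-1, +1) of block x, y from the pivot; it closes past -x. Its nose screw is set by hand, so it meets the die (its end stop) anywhere in 1.40 to 1.75 rad: feel for it. There the push rises some 2 N per mm from the 5 N that moves it; pushed to 9 to 14 N it holds, over 16 N bruises the die.
- mug: Grey and white mug, 82 mm across and 97 mm tall, at the back on the right; a bystander. Origin under its centre.
- spool_blue: Blue thread spool, 27 x 46 mm, standing on the right; a bystander. Origin under its centre.
- spool_white: White thread spool, 27 x 46 mm, standing on the right; a bystander. Origin under its centre.
Things that resemble listed ones, but are neither listed nor needed, are in the scene too. There is more than one size of the part that bears brass_die_grip; the job needs the smaller.

How it is judged:
By the outcome, as a careful person would: the job done as asked, in the order asked, and still so for the second after the job is handed in, with the robot touching nothing.
It also fails if it takes over 72 s, if anything falls off the work surface, if the arm or the gripper's body presses on something with over 40 N, if the wrist force passes 120 N, or if a joint passes its speed limit or range.

## Working session

There is one attempt and no reset: what is moved stays moved. The work goes in short steps, each a Python script; the robot and the scene stay as the last script left them, time stands still between calls to the robot, and variables do not carry over. Pictures are saved under pics/ and viewed, at most 10 in all, crops included, and the job is handed in when it is done.

```bash
mkdir -p pics; cat > h.py <<'E'
import numpy as np, cv2
from rig import *
def cam(n):
    c=capture(n); return c
def f(c): return 240/np.tan(np.radians(c["vertical_fov"])/2)
def ray(c,u,v):
    T=np.array(c["world_from_camera"]); d=T[:3,:3]@np.array([(u-c["cx"])/f(c),(v-c["cy"])/f(c),1]); return T[:3,3],d
def onz(c,u,v,z):
    o,d=ray(c,u,v); return o+d*(z-o[2])/d[2]
def proj(c,p):
    T=np.array(c["world_from_camera"]); q=T[:3,:3].T@(np.array(p)-T[:3,3]); return q[:2]/q[2]*f(c)+[c["cx"],c["cy"]]
E
python3 - <<'E'
from h import *
for n in("scene","top"):
    c=cam(n); cv2.imwrite(f"pics/{n}0.png",c["frame"]); print(n,c["vertical_fov"],c["cx"],c["cy"],np.round(c["world_from_camera"],3).tolist())
print(read_clock(),read_tool_rot(),read_position())
E
```

```text
scene 53.13229895685035 321.16376343553054 239.99436075781503 [[-0.482, -0.605, 0.633, -0.094], [-0.876, 0.338, -0.344, 0.373], [-0.006, -0.721, -0.693, 0.782], [0.0, 0.0, 0.0, 1.0]]
top 46.81125640481776 319.3228975118995 244.57472667737872 [[-0.021, -0.986, 0.166, 0.302], [-1.0, 0.021, -0.003, 0.03], [-0.0, -0.167, -0.986, 1.63], [0.0, 0.0, 0.0, 1.0]]
0.1 [-8.65008765e-04  9.81552202e-01  1.91192285e-01 -1.93887744e-04] [ 0.25314246 -0.62509994  0.18638538]
```

View pics/scene0.png

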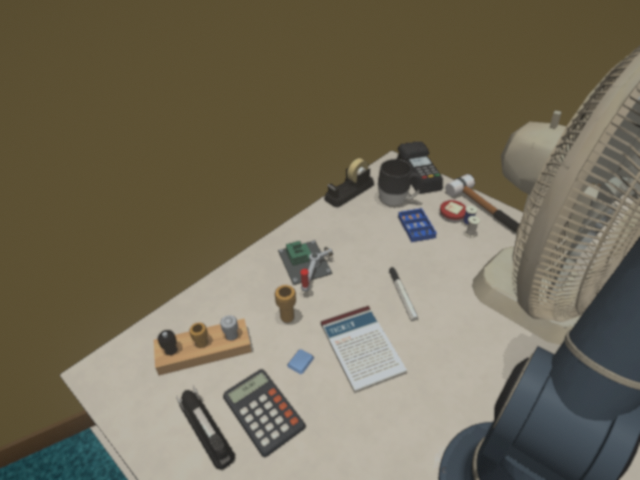

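View pics/top0.png

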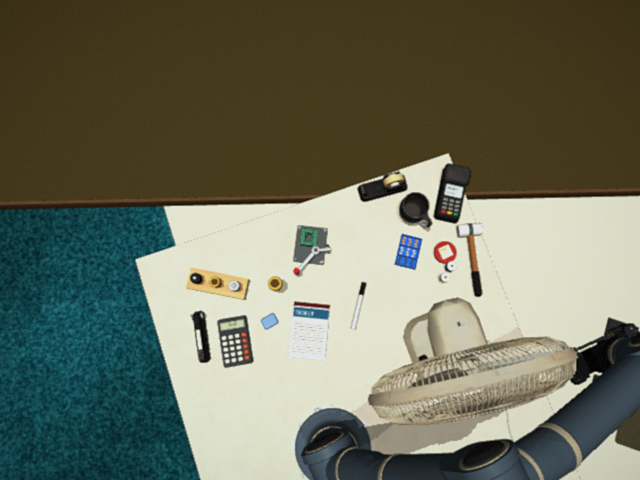

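The candidates for the brass die are:
- The small brass die in the rack's middle hole: scene (199,332), top (215,282).
- A larger brass look-alike standing loose: scene (286,298), top (276,284). It's not in the rack, so I reject it.
- The black die: scene (168,341), top (196,279).
- The steel die: scene (230,326), top (235,286).

I choose the one in the rack's middle hole. A fan stands between the start pose and the work.

```bash
python3 - <<'E'
from h import *
s=cv2.imread("pics/scene0.png");t=cv2.imread("pics/top0.png")
cv2.imwrite("pics/sc.png",cv2.resize(s[230:375,145:345],None,fx=4,fy=4,interpolation=cv2.INTER_CUBIC))
cv2.imwrite("pics/tc.png",cv2.resize(t[215:305,180:340],None,fx=5,fy=5,interpolation=cv2.INTER_CUBIC))
cs,ct=cam("scene"),cam("top")
def tri(a,b):
    o1,d1=ray(cs,*a);o2,d2=ray(ct,*b);d1/=np.linalg.norm(d1);d2/=np.linalg.norm(d2)
    k=np.linalg.lstsq(np.c_[d1,-d2],o2-o1,rcond=None)[0];p,q=o1+k[0]*d1,o2+k[1]*d2
    return np.round((p+q)/2,3),round(np.linalg.norm(p-q),3)
print("fan motor",tri((528,150),(443,305)),"fan left edge",tri((519,270),(372,400)))
for z in(.1,.2,.3,.4,.5): print(z,[np.round(onz(ct,*p,z)[:2],2).tolist() for p in((370,395),(578,360),(430,305),(405,345))])
print("red",tri((306,274),(297,271)),"brass",tri((199,329),(215,282)),"big",tri((286,292),(276,284)))
for n,c in(("s",cs),("t",ct)):
    h=cv2.cvtColor(c["frame"],cv2.COLOR_BGR2HSV)
    for nm,lo,hi in(("red",(0,150,80),(8,255,255)),("green",(50,80,30),(90,255,255)),("wood",(8,80,120),(20,200,255)),("brass",(15,120,40),(28,255,230))):
        m=cv2.inRange(h,lo,hi);m[:210]=0;m[380:]=0;m[:,345:]=0;m[:,:145]=0
        k,l,st,ce=cv2.connectedComponentsWithStats(m)
        print(n,nm,[(st[i].tolist(),np.round(ce[i],1).tolist()) for i in range(1,k) if st[i][4]>15])
E
```

```text
fan motor (array([ 0.363, -0.271,  0.315]), np.float64(0.025)) fan left edge (array([ 0.163, -0.085,  0.292]), np.float64(0.015))
0.1 [[0.15, -0.1], [0.23, -0.67], [0.39, -0.28], [0.28, -0.2]]
0.2 [[0.16, -0.09], [0.23, -0.62], [0.38, -0.26], [0.28, -0.19]]
0.3 [[0.17, -0.08], [0.24, -0.58], [0.37, -0.24], [0.28, -0.17]]
0.4 [[0.18, -0.08], [0.24, -0.53], [0.37, -0.22], [0.28, -0.16]]
0.5 [[0.19, -0.07], [0.25, -0.49], [0.36, -0.2], [0.28, -0.14]]
red (array([0.492, 0.09 , 0.062]), np.float64(0.0)) brass (array([0.465, 0.322, 0.065]), np.float64(0.0)) big (array([0.455, 0.15 , 0.078]), np.float64(0.003))
s red [([301, 269, 6, 7, 32], [303.7, 272.2])]
s green [([288, 246, 6, 10, 19], [290.8, 249.9])]
s wood [([275, 285, 20, 16, 153], [284.2, 293.2]), ([154, 319, 96, 50, 1919], [201.0, 344.7])]
s brass [([276, 287, 18, 15, 123], [284.6, 295.0]), ([190, 324, 16, 14, 114], [197.5, 331.1])]
t red [([294, 268, 5, 6, 24], [295.9, 270.7]), ([241, 333, 5, 4, 17], [243.1, 334.4]), ([242, 338, 5, 4, 16], [244.1, 339.9]), ([243, 344, 5, 4, 17], [244.9, 345.6]), ([244, 350, 5, 4, 18], [245.8, 351.5])]
t green [([300, 229, 18, 18, 230], [308.5, 237.2])]
t wood [([187, 270, 60, 25, 423], [215.8, 282.3])]
t brass [([187, 271, 60, 28, 490], [215.8, 282.4]), ([268, 277, 14, 14, 152], [274.8, 283.4])]
```

View pics/sc.png

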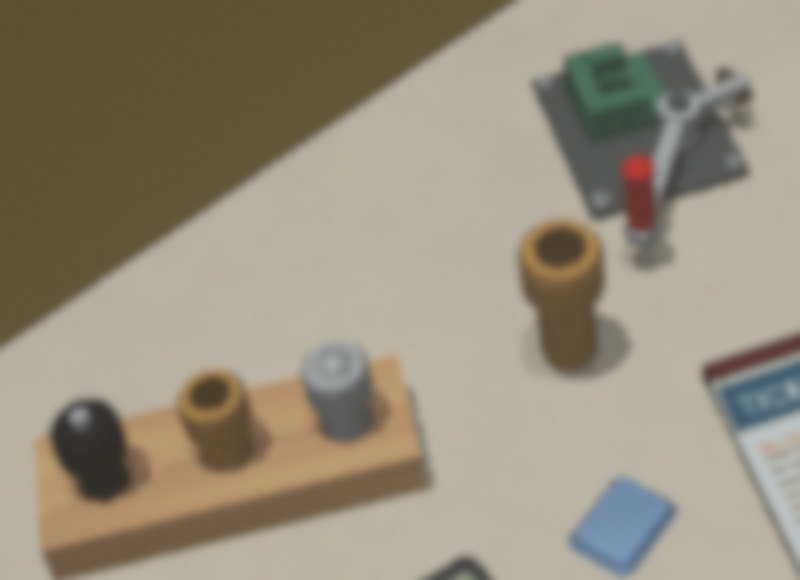

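View pics/tc.png

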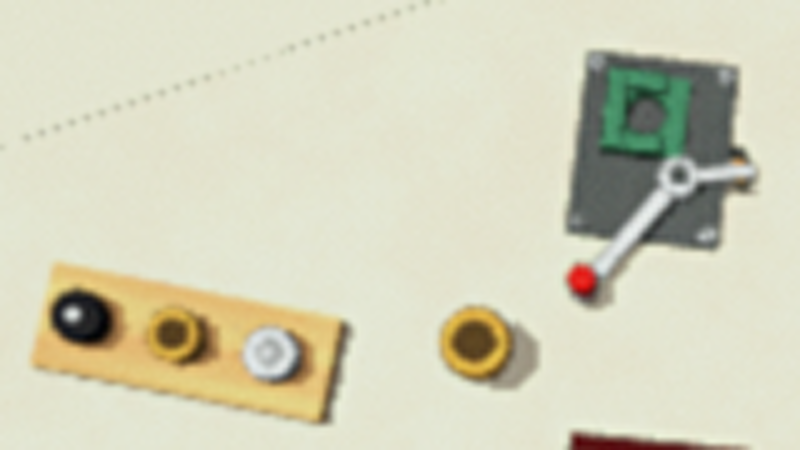

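The crops confirm the choice. The small brass die is in the middle hole (top px 214.4,281.4), and the larger one stands free at (275,283). The lever handle is at top (296,270.6), and the plate corners are clear in both views. Next I compute positions.

```bash
python3 - <<'E'
from h import *
cs,ct=cam("scene"),cam("top")
T=lambda u,v:((u+.5)/5-.5+180,(v+.5)/5-.5+215)
S=lambda u,v:((u+.5)/4-.5+145,(v+.5)/4-.5+230)
P=lambda n,p,z: onz(ct,*T(*p),z)[:2] if n=="t" else onz(cs,*S(*p),z)[:2]
r=lambda a:np.round(np.asarray(a)*1000,1).tolist()
for nm,t,s,z in(("brass",(174,334),(213,390),.07),("steel",(270,353),(333,363),.07),("black",(81,314),None,.08),("red",(582,280),(638,165),.075),("piv",(678,177),(680,102),.03),("socketmouth",(648,112),None,.018)):
    print(nm,r(P("t",t,z)),s and r(P("s",s,z)))
for n,C in(("t",[(588,52),(737,67),(718,248),(568,233)]),("s",[(533,80),(680,42),(748,172),(597,218)])):
    w=np.array([P(n,p,.006) for p in C]); e=np.linalg.norm(w-np.roll(w,-1,0),axis=1)
    yx=w[0]+w[1]-w[2]-w[3]; yy=w[0]+w[3]-w[1]-w[2]
    print(n,"plate",r(w),r(e),"ctr",r(w.mean(0)),"yaw",np.arctan2(yx[1],yx[0]),np.arctan2(-yy[0],yy[1]))
G=np.array([P("t",p,.032) for p in[(608,70),(690,79),(681,158),(600,150)]]);print("green",r(G),r(G.mean(0)))
w=np.array([P("t",p,.028) for p in[(53,263),(345,320),(325,422),(32,365)]]);print("rack",r(w),r(w.mean(0)))
E
```

```text
brass [466.0, 323.1] [465.8, 323.3]
steel [454.1, 268.8] [453.5, 270.6]
black [477.3, 373.5] None
red [491.1, 92.2] [490.1, 94.9]
piv [556.0, 37.0] [557.5, 35.8]
socketmouth [597.1, 54.0] None
t plate [[636.6, 89.4], [625.5, 0.6], [516.8, 14.4], [527.6, 102.8]] [89.5, 109.6, 89.1, 109.7] ctr [576.6, 51.8] yaw -0.12447261170116547 -0.12278814607118357
s plate [[634.7, 90.0], [621.4, 1.9], [513.5, 17.9], [523.9, 104.4]] [89.2, 109.1, 87.2, 111.7] ctr [573.4, 53.5] yaw -0.13803621836466998 -0.13578449686289037
green [[620.1, 76.8], [613.7, 28.8], [566.8, 35.0], [572.6, 82.3]] [593.3, 55.7]
rack [[513.4, 401.8], [476.4, 231.9], [417.6, 243.4], [454.2, 412.9]] [465.4, 322.5]
```

```bash
cat >> h.py <<'E'
from scipy.spatial.transform import Rotation
def down(a):
    R=np.array([[-np.sin(a),np.cos(a),0],[np.cos(a),np.sin(a),0],[0,0,-1]]).T
    q=Rotation.from_matrix(R).as_quat(); return [q[3],q[0],q[1],q[2]]
def best(p,a):
    c=[]
    for k in(-1,0,1):
        j=solve_ik(p,down(a+k*np.pi))
        if j is not None: c.append((np.abs(np.array(j)-read_qpos()).max(),list(j),a+k*np.pi))
    return min(c,key=lambda x:x[0])
E
python3 - <<'E'
from h import *
p=read_position()
for z in(.6,.5,.42):
    try: line_to([p[0],p[1],z],vel=.25);print("lift",z);break
    except Unreachable: print("no",z)
q=np.array(read_qpos());print(np.round(q,2),read_clock())
q2=q.copy();q2[1],q2[2],q2[3],q2[4],q2[5]=-.25,0,1.3,0,1.4
move_joints(q2);print(read_contact_force(),read_position(),read_clock())
q2[0]=-.6;move_joints(q2)
print(read_contact_force(),read_position(),read_clock())
for nm,p,a in(("rack",[.466,.3232,.1],-.215),("blk",[.595,.055,.1],np.pi/2-.13)):
    print(nm,[(round(x[0],2),np.round(x[1],2).tolist(),round(x[2],2)) for x in[best(p,a)]])
E
```

```text
no 0.6
lift 0.5
[ 1.14  0.41 -0.03  0.95  0.01  1.79 -0.07] 1.7
[-0.14131916 -0.43205758 -0.14786301] [ 0.16829381 -0.4643154   0.73525687] 2.8917
[-0.14674169 -0.51702778 -0.25731918] [0.42950993 0.24160472 0.73745716] 5.375
rack [(np.float64(1.0), [-0.38, 0.42, -0.38, 1.87, 0.19, 0.89, -1.07], -0.21)]
blk [(np.float64(1.79), [-0.75, 0.54, 0.81, 1.85, -0.48, 0.96, 1.72], 1.44)]
```

```bash
python3 - <<'E'
from h import *
P=[.466,.3232];_,j,a=best(P+[.16],-.215)
move_joints(j);move_gripper(.7)
print(line_to(P+[.040],vel=.12,guard=6),read_position(),read_clock())
move_gripper(0.,15)
w=read_grip_width();print("w",w,w*87,read_gripper_force(),read_contact_force(),read_clock())
if 26<w*87<36:
    line_to(P+[.09],vel=.08);print(line_to(P+[.15],vel=.2),read_contact_force(),read_grip_width()*87,read_gripper_force())
c=cam("scene");cv2.imwrite("pics/g.png",c["frame"]);c=cam("top");print(read_clock())
for a in(1.44,1.44-np.pi,-.13,-.13+np.pi):
    j=solve_ik([.595,.055,.12],down(a));print(a,j is not None and np.round(j,2))
E
```

```text
False [0.46653781 0.32372097 0.04072733] 9.3583
w 0.007706866814140378 0.6704974128302129 0.0 [-0.9650536  -0.00509268  0.82983044] 10.55
10.65
1.44 [ 0.36  0.51 -0.71  1.77  0.38  1.01  0.94]
-1.7015926535897932 [-0.21  0.41  0.06  1.8  -0.03  0.94 -1.84]
-0.13 [ 0.1   0.43 -0.35  1.78  0.17  0.96 -0.45]
3.0115926535897932 [ 0.62  0.71 -1.18  1.75  0.71  1.18  2.25]
```

```bash
python3 - <<'E'
import cv2
s=cv2.imread("pics/g.png");cv2.imwrite("pics/gc.png",cv2.resize(s[200:400,100:367],None,fx=3,fy=3,interpolation=cv2.INTER_CUBIC))
E
```

```text
(no output)
```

View pics/gc.png

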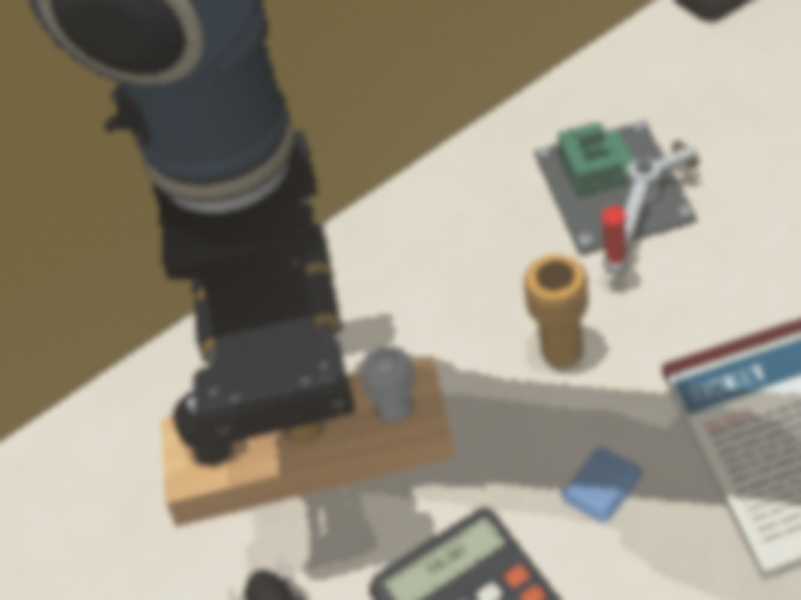

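The gripper stands over the brass die at about (305,420) in the crop, and the die is still in its hole. I don't trust the width reading, so I'll reopen and close in steps.

```bash
python3 - <<'E'
from h import *
print("pos",np.round(read_position(),4),"R",np.round(read_tool_rot(),3),down(-.215))
print("w0",read_grip_width(),read_gripper_force())
for o in(.7,.5,.45,.4,.35,.3,.2):
    move_gripper(o,15);print(o,round(read_grip_width(),3),round(read_gripper_force(),2),np.round(read_contact_force(),2),read_clock())
c=cam("scene");cv2.imwrite("pics/g2.png",cv2.resize(c["frame"][280:400,140:300],None,fx=4,fy=4,interpolation=cv2.INTER_CUBIC))
E
```

```text
pos [0.466  0.3232 0.04  ] R [-0.     0.779  0.627 -0.   ] [np.float64(0.0), np.float64(0.7788926204236315), np.float64(0.6271573055060499), np.float64(0.0)]
w0 0.006997520872449136 0.0
0.7 0.697 0.0 [-0.12 -0.59 -0.02] 11.8417
0.5 0.5 0.0 [-0.12  0.33  0.32] 12.4833
0.45 0.452 0.0 [-0.14 -0.16 -0.8 ] 12.8833
0.4 0.398 0.0 [-0.08  0.73  0.63] 13.2833
0.35 0.351 0.0 [ 0.09  0.6  -0.18] 13.6833
0.3 0.299 0.0 [-0.05  0.73  0.19] 14.0833
0.2 0.204 0.0 [ 0.32  0.04 -0.21] 14.5833
```

View pics/g2.png

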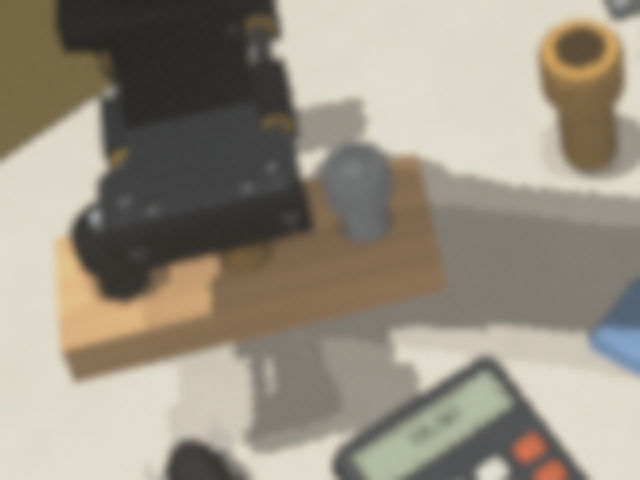

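The body hides the head, and the fingers close on nothing. I'll compare the predicted body corners with the picture, and lift to see what is below.

```bash
python3 - <<'E'
from h import *
c=cam("scene")
R=Rotation.from_quat(np.roll(read_tool_rot(),-1)).as_matrix();p=np.array(read_position())
for n,v in(("tcp",(0,0,0)),("grasp",(0,0,-.019)),("c1",(.0375,.095,-.07)),("c2",(-.0375,.095,-.07)),("c3",(.0375,-.095,-.07)),("c4",(-.0375,-.095,-.07))):
    print(n,np.round((proj(c,p+R@np.array(v))-[140,280])*4),np.round(p+R@np.array(v),3))
print("die top",(proj(c,[.466,.3232,.07])-[140,280])*4)
move_gripper(.7); line_to([.466,.3232,.19],vel=.25)
c=cam("scene");cv2.imwrite("pics/g3.png",cv2.resize(c["frame"][200:380,120:320],None,fx=3,fy=3,interpolation=cv2.INTER_CUBIC))
print(read_clock())
E
```

```text
tcp [244. 227.] [0.466 0.323 0.04 ]
grasp [236. 202.] [0.466 0.323 0.059]
c1 [113.  -5.] [0.567 0.34  0.11 ]
c2 [275. -39.] [0.551 0.266 0.11 ]
c3 [143. 339.] [0.381 0.38  0.11 ]
c4 [332. 292.] [0.365 0.307 0.11 ]
die top [231.61152093 187.99063581]
16.4667
```

View pics/g3.png

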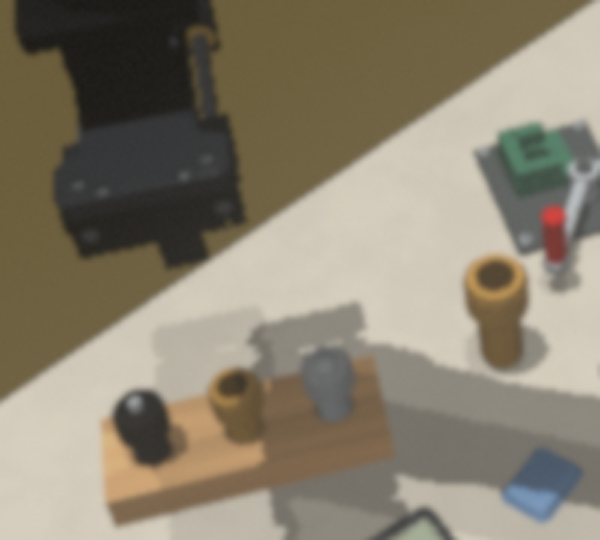

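```bash
python3 - <<'E'
from h import *
c=cam("scene");t=cam("top")
R=Rotation.from_quat(np.roll(read_tool_rot(),-1)).as_matrix();p=np.array(read_position());print(p,np.round(R,2).tolist(),read_grip_width())
for y in(-.045,-.03,.03,.045):
  for x in(-.0095,.0095): print(y,x,np.round((proj(c,p+R@np.array((x,y,0)))-[120,200])*3))
# robot near/far look from top
print(proj(t,p))
move_gripper(0.0)
c=cam("scene")["frame"];t=cam("top")["frame"]
a=cv2.resize(c[200:350,120:270],None,fx=3,fy=3,interpolation=cv2.INTER_CUBIC)
b=cv2.resize(t[200:350,150:265],None,fx=3,fy=3,interpolation=cv2.INTER_CUBIC)
cv2.imwrite("pics/g4.png",np.hstack([a,b]))
E
```

```text
[0.46495238 0.32227515 0.18785137] [[0.21, 0.98, -0.0], [0.98, -0.21, -0.0], [-0.0, -0.0, -1.0]] 0.6972237887047175
-0.045 -0.0095 [222. 311.]
-0.045 0.0095 [185. 320.]
-0.03 -0.0095 [219. 290.]
-0.03 0.0095 [183. 298.]
0.03 -0.0095 [209. 210.]
0.03 0.0095 [174. 218.]
0.045 -0.0095 [206. 192.]
0.045 0.0095 [172. 199.]
[206.26971368 277.22507767]
```

View pics/g4.png

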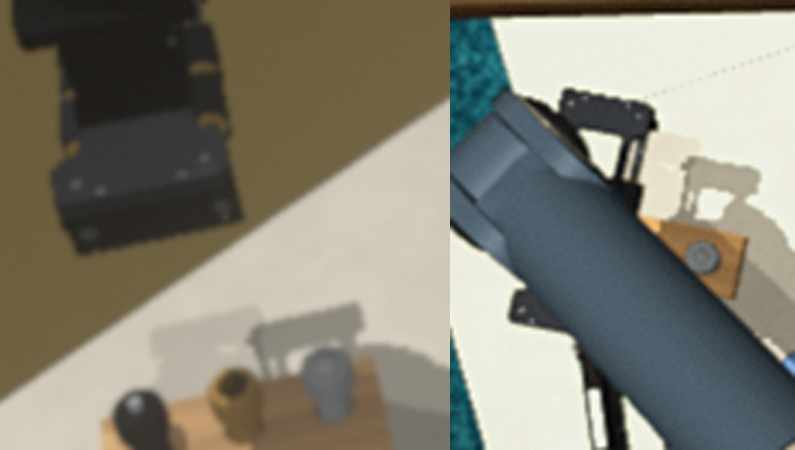

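```bash
python3 - <<'E'
from h import *
t=cam("top");c=cam("scene")
R=Rotation.from_quat(np.roll(read_tool_rot(),-1)).as_matrix();p=np.array(read_position());print(p)
for z in(-.07,-.09):
  for v in((-.0375,.095),(.0375,.095),(-.0375,-.095),(.0375,-.095)):
    P=p+R@np.array([*v,z]); print(z,v,"top crop",np.round((proj(t,P)-[150,200])*3+[450,0]),"scene crop",np.round((proj(c,P)-[120,200])*3))
print(np.round(read_qpos(),4),np.round(read_joint_efforts(),1))
E
```

```text
[0.4659832  0.32322097 0.18999728]
-0.07 (-0.0375, 0.095) top crop [670. 119.] scene crop [221.  30.]
-0.07 (0.0375, 0.095) top crop [582. 102.] scene crop [83. 55.]
-0.07 (-0.0375, -0.095) top crop [618. 343.] scene crop [261. 281.]
-0.07 (0.0375, -0.095) top crop [529. 325.] scene crop [ 97. 317.]
-0.09 (-0.0375, 0.095) top crop [666. 114.] scene crop [214.   2.]
-0.09 (0.0375, 0.095) top crop [577.  97.] scene crop [73. 28.]
-0.09 (-0.0375, -0.095) top crop [613. 342.] scene crop [254. 253.]
-0.09 (0.0375, -0.095) top crop [523. 324.] scene crop [ 86. 290.]
[-0.3855  0.3164 -0.3701  1.7753  0.1284  1.0735 -1.0153] [ -0.  -40.1  -2.6 -22.7  -0.1  -0.    0. ]
```

Both views show the gripper sitting about 40–45 mm higher than its reported height, with the horizontal position matching. So the fingers closed above the head. I'll calibrate by touch, lowering the open fingers onto the rack top (28 mm) with a light guard.

```bash
python3 - <<'E'
from h import *
move_gripper(.6)
P=[.466,.3232]
line_to(P+[.045],vel=.2)
try:
    hit=line_to(P+[-.025],vel=.03,guard=4)
    print(hit,read_position(),read_contact_force(),read_clock())
except Unreachable as e: print("unreach",e)
E
```

```text
True [ 0.46598979  0.32321591 -0.00673555] [-1.27870263 -0.66639208  5.25008782] 21.4917
```

```bash
python3 - <<'E'
from h import *
P=[.466,.3232]
line_to(P+[.0045],vel=.05)
move_gripper(0.,20)
w=read_grip_width();print("w",w*87,read_gripper_force(),read_contact_force(),read_clock())
if 26<w*87<36:
    print(line_to(P+[.03],vel=.05,guard=8)); line_to(P+[.09],vel=.15)
    print(read_contact_force(),read_grip_width()*87,read_gripper_force())
    c=cam("scene")["frame"];cv2.imwrite("pics/h.png",cv2.resize(c[200:380,120:320],None,fx=3,fy=3,interpolation=cv2.INTER_CUBIC))
print(read_clock(),read_position())
E
```

```text
w 28.44345327895206 19.994761836715043 [-0.38153565 -0.16903926 -1.10691987] 22.4417
False
[-0.07095518  0.57437785 -1.65754515] 28.174040814411715 19.99699356034398
23.7 [0.46520025 0.32240756 0.08883691]
```

View pics/h.png

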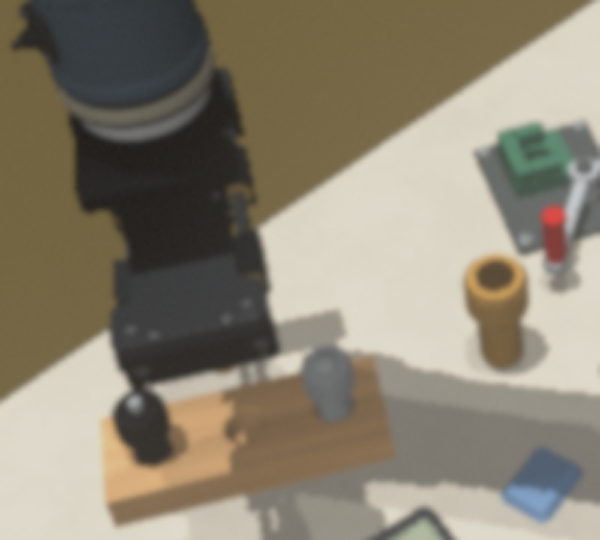

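The brass die is lifted; its hole at (237,432) is empty and the other dies stand untouched. Next is the block, with a guarded descent.

```bash
python3 - <<'E'
from h import *
q=down(-.13)
line_to([.466,.3232,.11],vel=.2)
line_to([.595,.055,.11],q,vel=.22)
line_to([.595,.055,.038],vel=.12)
pause(.15);f0=np.array(read_contact_force());m0=np.array(read_wrist_torque())
hit=line_to([.595,.055,.0015],vel=.03,guard=4)
print(hit,np.round(read_position(),4),np.round(read_contact_force()-f0,2),np.round(np.array(read_wrist_torque())-m0,3),f0,read_grip_width()*87,read_clock())
E
```

```text
True [0.5952 0.0546 0.0022] [-1.23  0.57  6.37] [-0.072  0.153  0.065] [ 0.21040123 -0.56915424 -0.80134638] 28.372496743896427 27.4833
```

The die bottomed at the height I expected for fully home (reported z 0.0022, predicted 0.0025). Now I release it, check the IK for the lever arc, and grip the handle.

```bash
cat >> h.py <<'E'
piv=np.array([.5564,.0355]); yaw=-.13
def hp(th,z):
    ph=np.radians(135)+yaw+th
    return [*(piv+.085*np.array([np.cos(ph),np.sin(ph)])),z], ph-np.pi/2-np.pi, np.array([-np.sin(ph),np.cos(ph),0])
E
python3 - <<'E'
from h import *
move_gripper(.5)
p=read_position();line_to([p[0],p[1],.10],vel=.2)
th=.2
P,a,_=hp(th,.09); line_to(P,down(a),vel=.15)
print(np.round(read_qpos(),2),read_clock())
for t in(.2,.8,1.3,1.75):
    P,a,_=hp(t,.006);j=solve_ik(P,down(a));print(t,j is not None and np.round(j,2))
c=cam("scene");g=c["frame"]
cv2.imwrite("pics/k.png",cv2.resize(g[215:315,240:373],None,fx=5,fy=5,interpolation=cv2.INTER_CUBIC))
# brass head check: expected top px
print(proj(c,[.5952,.0546,.068]),read_clock())
h=cv2.cvtColor(g,cv2.COLOR_BGR2HSV);m=cv2.inRange(h,(12,110,40),(28,255,230));k,l,st,ce=cv2.connectedComponentsWithStats(m[200:320,240:373])
print([(st[i].tolist(),np.round(ce[i]+[240,200],1).tolist()) for i in range(1,k) if st[i][4]>12])
E
```

```text
[-0.39  0.3   0.15  2.05 -0.06  0.79 -2.49] 31.0417
0.2 [-0.37  0.44  0.13  2.11 -0.1   0.6  -2.46]
0.8 [-0.22  0.4   0.04  2.16 -0.03  0.58 -1.84]
1.3 [-0.05  0.41 -0.06  2.15  0.04  0.58 -1.32]
1.75 [ 0.08  0.44 -0.14  2.1   0.1   0.61 -0.86]
[298.47608768 235.05290224] 31.0917
[([0, 0, 7, 11, 29], [242.4, 204.8]), ([79, 9, 15, 4, 34], [326.4, 210.2]), ([31, 19, 19, 4, 34], [279.8, 220.2]), ([54, 34, 10, 18, 143], [298.4, 241.6]), ([35, 85, 20, 35, 347], [285.0, 299.0])]
```

```bash
python3 - <<'E'
from h import *
P,a,_=hp(.2,.007)
print(line_to(P,vel=.12,guard=5),read_position(),read_clock())
move_gripper(0.,25)
print("w",read_grip_width()*87,read_gripper_force(),np.round(read_contact_force(),2),read_clock())
E
```

```text
False [0.49282922 0.09132409 0.00746288] 31.9333
w 15.610988044907145 25.00220103895117 [1.7  3.67 0.41] 32.5333
```

Gripped the handle (16 mm post). Now I turn it along the arc, then take fine steps while watching the tangential push.

```bash
python3 - <<'E'
from h import *
def go(t,v):
    P,a,tg=hp(t,.007); line_to(P,down(a),vel=v); f=np.array(read_contact_force()); return -f@tg, f
for t in np.arange(.3,1.31,.1):
    F,f=go(t,.06); print(round(t,2),round(F,1),np.round(f,1),round(read_clock(),1))
    if abs(F)>9: break
E
```

```text
0.3 1.1 [0.4 1.  3.4] 32.8
0.4 0.9 [0.6 0.8 3.7] 33.1
0.5 1.4 [1.2 1.  5.5] 33.4
0.6 2.0 [1.6 1.6 5.7] 33.7
0.7 1.5 [0.8 1.3 5.3] 34.0
0.8 1.5 [1.9 1.2 6.2] 34.3
0.9 1.9 [1.9 1.9 5.9] 34.6
1.0 1.5 [2.3 1.7 5.8] 34.9
1.1 1.3 [2.6 1.8 4.7] 35.2
1.2 1.6 [3.2 2.6 4.3] 35.5
1.3 0.5 [2.4 1.5 5.4] 35.7
```

```bash
python3 - <<'E'
from h import *
print("w",read_grip_width()*87)
t=1.3
while t<1.8:
    t+=.04;P,a,tg=hp(t,.007)
    F0=-np.array(read_contact_force())@tg
    hit=line_to(P,down(a),vel=.012,guard=max(2.,11.0-F0))
    f=np.array(read_contact_force());p=np.array(read_position())
    d=p[:2]-piv;th=np.arctan2(d[1],d[0])%(2*np.pi)-np.radians(135)-yaw
    print(round(t,2),hit,"F",round(-f@tg,1),"th",round(th,3),np.round(f,1),round(read_clock(),1))
    if hit or -f@tg>8.5: break
E
```

```text
w 15.613805061905845
1.34 False F 4.4 th 1.326 [0.5 5.  6.1] 36.2
1.38 False F 4.4 th 1.366 [1.5 5.6 5.5] 36.6
1.42 False F 3.4 th 1.406 [0.9 4.5 6.6] 37.0
1.46 False F 4.0 th 1.446 [1.2 5.4 6.5] 37.5
1.5 False F 3.8 th 1.486 [1.  5.2 7.5] 37.9
1.54 False F 2.8 th 1.524 [2.  4.9 7. ] 38.3
1.58 False F 6.3 th 1.55 [-0.9  7.2  9.1] 38.8
1.62 True F 1.4 th 1.566 [-0.9  1.   4.5] 39.1
```

```bash
python3 - <<'E'
from h import *
t=1.566
for i in range(16):
    t+=.008;P,a,tg=hp(t,.007)
    line_to(P,down(a),vel=.01)
    f=np.array(read_contact_force());p=np.array(read_position())
    d=p[:2]-piv;th=np.arctan2(d[1],d[0])%(2*np.pi)-np.radians(135)-yaw
    print(round(t,3),"F",round(-f@tg,1),"th",round(th,4),np.round(f,1),round(read_clock(),1))
    if -f@tg>10.2: break
E
```

```text
1.574 F 3.4 th 1.5639 [0.7 4.9 6.3] 39.6
1.582 F 4.3 th 1.5635 [0.  5.6 7.2] 39.8
1.59 F 5.5 th 1.5636 [-0.3  6.9  9.2] 40.1
1.598 F 7.2 th 1.5629 [-1.8  7.9  8.4] 40.3
1.606 F 8.6 th 1.5638 [-1.6  9.8 10.8] 40.6
1.614 F 8.8 th 1.5671 [-1.9  9.8 11.3] 40.8
1.622 F 11.1 th 1.5694 [-4.1 11.1 10.7] 41.1
```

The push held at 11.1 N. I'll relax to the present position, release, lift and check.

```bash
python3 - <<'E'
from h import *
P,a,tg=hp(1.577,.007);line_to(P,down(a),vel=.01)
print("F",-np.array(read_contact_force())@tg)
move_gripper(.5);pause(.2);print(np.round(read_contact_force(),1))
p=read_position();line_to([p[0],p[1],.14],vel=.15)
q=np.array(read_qpos());q[0]-=.9;move_joints(q)
print(read_clock(),np.round(read_contact_force(),1))
ct=cam("top");cs=cam("scene")
a=cv2.resize(ct["frame"][215:305,180:340],None,fx=5,fy=5,interpolation=cv2.INTER_CUBIC)[:,350:]
b=cv2.resize(cs["frame"][230:320,265:335],None,fx=5,fy=5,interpolation=cv2.INTER_CUBIC)
cv2.imwrite("pics/end.png",np.hstack([a,b]))
print("handle top exp",proj(ct,[*hp(1.567,0)[0][:2],.075]),"die exp",proj(ct,[.5952,.0546,.068]),proj(cs,[.5952,.0546,.068]))
E
```

```text
F 3.31840317224914
[ 0.2 -0.5 -0.6]
45.1833 [ 0.7  0.  -0.2]
handle top exp [334.35735892 270.59058038] die exp [308.69079445 234.52796924] [298.47608768 235.05290224]
```

View pics/end.png

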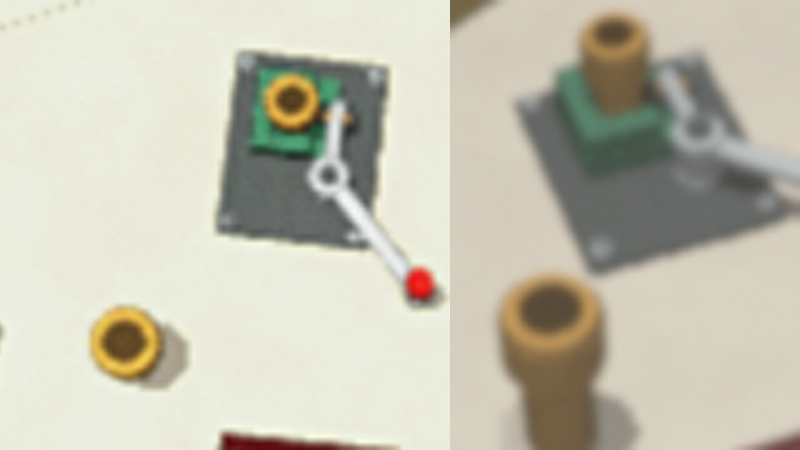

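The die stands upright in the socket (top px 308,235, as predicted for home). The handle is closed at (334,271), where I left it.

```bash
python3 -c "
from rig import *
sign_off();print(read_clock())"
```

```text
the job is handed in; nothing more can be done
the job is handed in; nothing more can be done
```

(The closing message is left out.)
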